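Close the bearing housing and key the drive shaft into its pulley

ROBOT

A 7-joint arm with a two-finger parallel gripper is mounted at the origin on a cart in front of the work surface, level with it; the furniture and walls round the work are solid. World frame = base frame: x ahead of the robot, y to its left, z up, the work surface at z = 0. Lengths are in m, angles in rad, forces in N, time in s.
With the tool pointing down it reaches from about 0.35 to 0.9 m from the base axis. Payload 8.1 kg.
Tool frame: the origin (TCP) lies midway between the tips of the shut fingers; the grasp point (between the pads) lies behind it (arm.tcp_to_grasp is the z of the grasp point in the tool frame, in m); z points along the fingers, y is the line along which they close (so a half turn about z gives the same grasp; the last joint's range is limited). The gripper opens to 92 mm and grips with 3 to 60 N. Pads are 19 mm wide; open, the fingers measure 130 mm over their backs; the gripper's body (75 mm by 190 mm) begins 47 mm behind the grasp point.
Start: joints at [-1.363, 0.434, 0.025, 1.573, -0.012, 1.134, -0.075], TCP at [0.191, 0.595, 0.227] pointing down, gripper open.
Joint ranges: [-2.62, 2.62], [-0.44, 2.09], [-1.27, 1.32], [0.08, 2.57], [-1.32, 4.46], [0.12, 2], [-2.74, 2.74]. Speed limits (rad/s): [2.22, 2.22, 3.01, 3.01, 3.14, 3.14, 3.14].

INTERFACE

Orientations are given as a rotation vector (axis times angle).
In Python, from cell import readout, vision, arm gives the robot as it stands.
- The arm moves only by the tool carry_out, never from a script. Its argument "increments" is one flat list of numbers, 6 for each row, row after row: the shift along the world's x, y, z in mm, then the turn, a rotation vector about the world's x, y, z in rad. In form: [tx, ty, tz, wx, wy, wz, tx, ty, tz, wx, wy, wz, ...]. A call has 1 to 20 rows; each row shifts and turns the commanded pose from where the row before left it; what a row does not reach is not made up. A row lasts 1/8 s, in which the tool goes at most 62.5 mm and 10.7 degrees, less where a joint would pass 70% of its speed; a pose out of reach is approached as far as the arm can. A call with a gripper value outside its range is refused whole. "grip" is the closure, from 0 (fully open) to 1 (shut), set as the call begins (left out, the last holds). The fingers move at their own pace and stop on an object; "newtons" is the grip in N (left out, the last holds). Time passes only in rows, so rows that do not move let the fingers close. It gives the time, the measured TCP pose, the force, the opening and the grip force at its end, in the units of the state.
- readout.observe(): the state, without advancing time (a new reading comes with each control period).
- vision.get_image(name): name is "scene" or "side" or "wrist"; returns the picture (384x512x3 uint8, red, green, blue); there is no depth.
- vision.calibration(name): a dict with "fov_y" (degrees; the focal length in pixels is half the picture's height over the tangent of half this angle, whatever the lens; pixels are square), "cx", "cy" (the principal point, pixels), "k1" (the pictures are not rectified: a ray, as slopes to the right and down, at radius r is drawn at 1 + k1 r^2 times it, then the intrinsics apply), "pose" (4x4, takes a point from camera to world coordinates). Camera axes: x right, y up, looking along -z (the intrinsics and any distortion apply to the point x, -y, -z); pixel columns grow to the right and rows downward; lengths in m; the calibration is good to about 2 mm. A picture is of the moment at which its call begins: read the wrist's pose just before it. calibration takes no time and is no camera call; for the wrist camera it gives the pose at the moment of the call.
- arm.sign_off(): hands the job in; it is judged then, once.
The state is a dict: "clock": time; "joints": joint angles; "dq": joint speeds; "joint_efforts": joint torques, N m; "position": TCP position; "ee_rot": TCP orientation; "force": force on the tool from outside, world axes, zero at the start; "ft_torque": the same for the moment, N m; "width": opening from 0.0 (shut) to 1.0 (fully open); "gripper_force": force on a finger pad.
Only numpy, scipy, OpenCV 4.12 (cv2) and the standard library are available. Lean on these libraries where they do the work, as an engineer would, in place of code of your own. Each camera call takes 0.05 s, during which the arm holds its last target. There are 200 camera calls.

TASK

Finish the small belt-drive unit: press the loose ring cover down over the pulley onto the round housing past its sprung catches until its flange sits level on the rim all round, then take the drive shaft that has a key out of the wooden stand, put it into the pulley's bore and turn it until the key slips into the keyway and the collar lies flush on the pulley. A spring under the bore pushes the shaft back out, so finish holding the shaft by its grip and still pushing it fully home: do not let go. Leave the plain shaft without a key, and the other things on the table, where they are.

Things in the scene. Friction and masses are not known exactly. Their poses are not given: they have to be found in the camera images.
- unit: Drive unit, fixed: aluminium base plate 96 x 96 x 8 mm, on it a grey round cup (80 mm outside, 59 mm inside, rim 40 mm above the table) with a toothed pulley, 39 mm wide, standing in its middle and 20 mm above its rim. The pulley does not turn. Origin at the centre of the underside, z up; -x is the side of the pulley's keyway.
- housing_rim (a point): Centre of the cup's rim, z up. Three sprung balls inside the cup, 10 mm below the rim, hold the cover about 7 mm too high until it is pressed down with 4 to 8 N (15 N is plenty) and snaps past them. The cover fits at any turn about its axis. Seated, its neck point is 14 mm above this point.
- hub_mouth (a point): Centre of the pulley's top face, 3 mm below the top of the seated cover. Here opens the vertical bore, 18 mm wide, with a keyway 8 mm wide reaching 14 mm from the axis towards -x of this frame (z up), along the full height. A spring plunger in the bore resists the shaft's last 10 mm with 4 to 8 N; then the shaft's collar stops on this face.
- cover_neck (a point): Loose aluminium ring cover, 0.09 kg, on the table, right way up; point on its axis, half-way up its neck. Neck, to be gripped across from above: 54 mm outside, 46 mm inside, 9 mm below this point to 9 mm above. Under it a flange 70 mm wide, 14 to 9 mm below; under that a plug 54 mm wide, 28 to 14 mm below, that goes into the cup. z is its axis, up.
- stand: Wooden block fixed to the table, 150 (x) x 48 (y) x 50 mm, with two upright shafts in holes 75 mm apart along x, each hole shaped like the pulley's bore (keyway towards -x). Which shaft is in which hole varies. A shaft is drawn straight up by 42 mm to come free. Origin at the centre of the underside.
- keyed_shaft_grip (a point): Shaft with key, 0.15 kg: centre of its black grip, 24 (x) x 18 (y) x 44 mm, flat sides, gripped along y from above; z up. Below: steel collar 29 mm wide, 28 to 22 mm under this point, with a lug to 22 mm towards -x, over the key; then the rod, 16 mm wide, 40 mm long. Key: 6 mm wide, 12 mm out from the axis towards -x, 56 to 28 mm under this point.
- keyed_shaft_tip (a point): Centre of the keyed shaft's lower end, 68 mm below its grip point. The last 12 mm above it are round, without key, and enter the bore at any turn. With this end 12 mm below the pulley's mouth the key stands on the pulley's face; 40 mm below it the shaft is home, -x of the shaft then pointing along -x of the pulley.
- plain_shaft_grip (a point): The other shaft in the stand: same grip, collar and rod, but no key and no lug; not to be used. Centre of its grip, 68 mm above its lower end.
- hex_key: Bystander: bent hex key, 33 x 75 x 5 mm, lying on the table; origin at its underside.
- heatsink_small: Bystander: small black finned heatsink, 30 x 35 x 20 mm; origin at its underside.
- serial_hood_spare: Bystander: grey plug hood, 63 x 32 x 14 mm; origin at its underside.
- capacitor: Bystander: upright round capacitor, 25 mm wide, 40 mm high; origin at its underside.
Mind the look-alikes: they are no part of the job. What is shaped like the part that bears cover_neck but blue is not meant. Leave any blue look-alike of the part that bears keyed_shaft_grip alone.

How it is judged:
By the outcome, as a careful person would: the job done as asked, in the order asked, and still so for the second after the job is handed in, while the arm keeps its last pose, push and grip.
It also fails if it takes over 58 s, if anything falls off the work surface, if the arm or the gripper's body presses on something with over 40 N, if the wrist force passes 120 N, or if a joint passes its speed limit or range.

## Working session

There is one attempt and no reset: what is moved stays moved. The work goes in short steps, Python scripts to look and compute and a tool call to move; the robot and the scene stay as the last step left them, time stands still between calls to the robot, and variables do not carry over. Pictures are saved under pics/ and viewed, at most 10 in all, crops included, and the job is handed in when it is done.

Besides the shell and the picture viewer there is one more tool, called after "Call:" as name(argument=value, ...) on one line, values as JSON. carry_out: Moves the arm, as the interface text tells. Its arguments: {"type":"object","properties":{"increments":{"type":"array","items":{"type":"number"}},"grip":{"type":"number"},"newtons":{"type":"number"}},"required":["increments"]}

```bash
mkdir -p pics; cat > h.py <<'E'
import numpy as np, cv2
from cell import readout, vision, arm
def snap(n,f):
    c=vision.calibration(n); im=vision.get_image(n); cv2.imwrite('pics/'+f,im[:,:,::-1]); np.save('pics/'+f+'.npy',c,allow_pickle=True); return im,c
def K(c):
    f=192/np.tan(np.radians(c['fov_y'])/2); return f
def ray(c,u,v):
    f=K(c); d=np.array([(u-c['cx'])/f,(v-c['cy'])/f]); s=d.copy()
    for _ in range(30): s=d/(1+c['k1']*(s@s))
    P=np.array(c['pose']); return P[:3,3],P[:3,:3]@np.array([s[0],-s[1],-1])
def onz(c,u,v,z):
    o,d=ray(c,u,v); return o+d*(z-o[2])/d[2]
def proj(c,p):
    P=np.array(c['pose']); q=P[:3,:3].T@(np.array(p)-P[:3,3]); s=np.array([q[0],-q[1]])/-q[2]
    return s*(1+c['k1']*(s@s))*K(c)+[c['cx'],c['cy']]
def load(f): return np.load('pics/'+f+'.npy',allow_pickle=True).item()
E
python3 - <<'E'
from h import *
a,_=snap('scene','a.png');b,_=snap('side','b.png');w,_=snap('wrist','w.png')
for f in 'abw': 
    c=load(f+'.png'); print(f,{k:(np.round(v,3).tolist() if k=='pose' else v) for k,v in c.items()})
s=readout.observe(); print(s, arm.tcp_to_grasp)
E
```

```text
a {'fov_y': 49.25593473410947, 'cx': 251.84312703023983, 'cy': 195.86202126729427, 'k1': -0.1511035348208109, 'pose': [[0.913, 0.182, -0.365, 0.154], [-0.407, 0.456, -0.791, -0.81], [0.023, 0.871, 0.491, 0.561], [0.0, 0.0, 0.0, 1.0]]}
b {'fov_y': 45.34629663568544, 'cx': 250.9894382513639, 'cy': 189.6525894383152, 'k1': 0.01317687481233992, 'pose': [[1.0, 0.004, -0.031, 0.505], [-0.026, 0.669, -0.743, -1.023], [0.017, 0.744, 0.668, 0.957], [0.0, 0.0, 0.0, 1.0]]}
w {'fov_y': 66.1418584644968, 'cx': 257.8409158329748, 'cy': 192.19496914062924, 'k1': 0.01809874943237735, 'pose': [[0.306, -0.915, -0.264, 0.12], [0.952, 0.293, 0.087, 0.618], [-0.002, -0.278, 0.961, 0.384], [0.0, 0.0, 0.0, 1.0]]}
{'clock': 0.15, 'joints': array([-1.36258944,  0.43507296,  0.02494196,  1.57385473, -0.0115816 ,
        1.13400428, -0.07512051]), 'dq': array([ 0.00022533, -0.00124619,  0.0005272 , -0.00224225, -0.00015169,
       -0.00049491,  0.0006723 ]), 'joint_efforts': array([ 2.77923391e-03, -6.68260717e+01,  9.86756645e-01, -3.14693105e+01,
       -6.02659956e-02,  3.92701384e-02,  5.70660234e-05]), 'position': array([0.19105877, 0.59468655, 0.22613156]), 'ee_rot': array([-4.86320710e-01, -3.10364888e+00,  1.87324691e-03]), 'force': array([0.53998187, 1.39717431, 1.00855034]), 'ft_torque': array([ 0.01524573, -0.02560833,  0.02426593]), 'gripper_force': 0.0, 'width': 1.002011572911101} -0.0188
```

View pics/a.png

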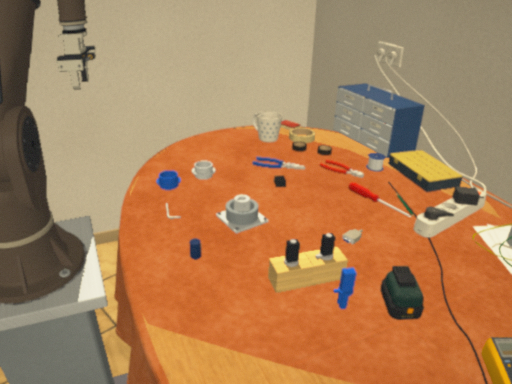

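View pics/b.png

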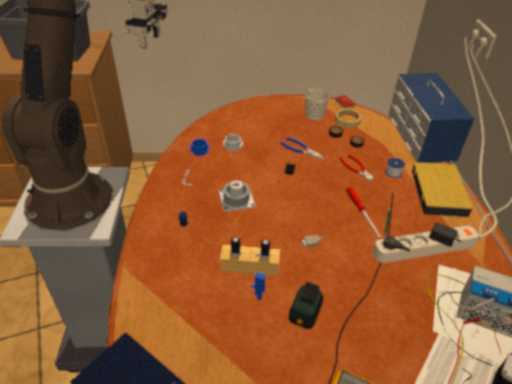

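The scene view shows the grey cover at (203,170), the unit at (242,213), the stand at (308,268) and blue look-alikes at (168,180) and (345,287). In the side view the cover is at (233,143), the unit at (236,195) and the stand at (251,260). I'll enlarge both.

```bash
python3 - <<'E'
from h import *
a=cv2.imread('pics/a.png');b=cv2.imread('pics/b.png')
A=cv2.resize(a[150:300,185:355],None,fx=4.6,fy=4,interpolation=cv2.INTER_CUBIC)
A=cv2.resize(a[150:300,180:360],(720,600),interpolation=cv2.INTER_CUBIC)
B=cv2.resize(b[125:283,190:300],(550,790)[:2],interpolation=cv2.INTER_CUBIC)
B=cv2.resize(b[125:285,200:300],(375,600),interpolation=cv2.INTER_CUBIC)
cv2.imwrite('pics/A.png',A)
cv2.imwrite('pics/B.png',B)
for n,f,pts in (('a','a.png',dict(cover=(203,163,.046),hub=(242,201,.06),g1=(293,240,.1),g2=(328,235,.1))),('b','b.png',dict(cover=(233,137,.046),hub=(236,184,.06),g1=(235,239,.1),g2=(265,241,.1)))):
    c=load(f)
    for k,(u,v,z) in pts.items(): print(n,k,onz(c,u,v,z).round(4))
E
```

```text
a cover [0.4839 0.2491 0.046 ]
a hub [ 0.4943 -0.0173  0.06  ]
a g1 [ 0.4997 -0.2527  0.1   ]
a g2 [ 0.5712 -0.2644  0.1   ]
b cover [0.4926 0.2582 0.046 ]
b hub [5.024e-01 2.000e-04 6.000e-02]
b g1 [ 0.4997 -0.2531  0.1   ]
b g2 [ 0.5742 -0.2605  0.1   ]
```

View pics/A.png

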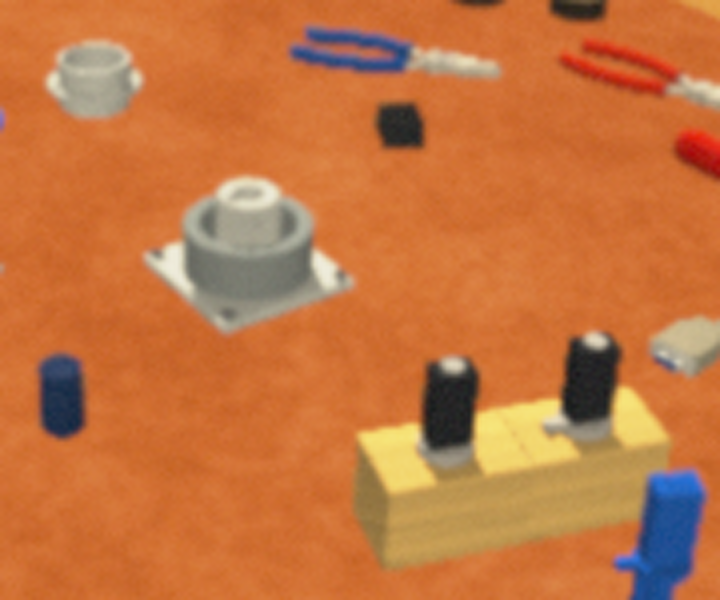

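View pics/B.png

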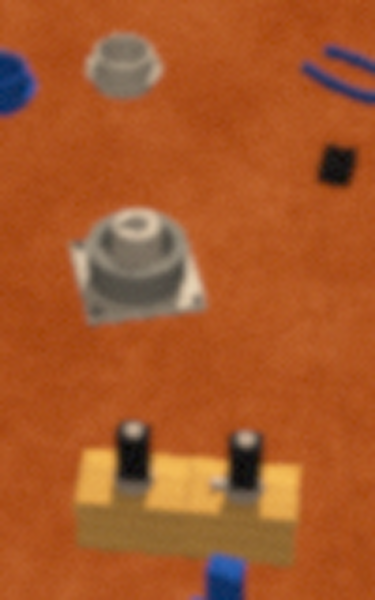

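```bash
python3 - <<'E'
from h import *
from scipy.spatial.transform import Rotation as R
ca,cb=load('a.png'),load('b.png')
def tri(pa,pb):
    (o1,d1),(o2,d2)=ray(ca,180+pa[0]/4,150+pa[1]/4),ray(cb,200+pb[0]/3.75,125+pb[1]/3.75)
    t=np.linalg.lstsq(np.c_[d1,-d2],o2-o1,rcond=None)[0]; p,q=o1+t[0]*d1,o2+t[1]*d2
    return ((p+q)/2).round(4),round(np.linalg.norm(p-q),4)
for k,pa,pb,z in [('cover',(95,58),(124,50),.037),('hub',(248,194),(138,225),.06),('g1',(453,366),(133,431),.1),('g2',(597,341),(247,440),.1),('bl',(228,328),(90,322),.008),('br',(352,280),(205,307),.008),('tl',(147,258),(72,243),.008)]:
    print(k,tri(pa,pb),onz(ca,180+pa[0]/4,150+pa[1]/4,z)[:2].round(4),onz(cb,200+pb[0]/3.75,125+pb[1]/3.75,z)[:2].round(4))
s=readout.observe(); T=R.from_rotvec(s['ee_rot']); print(T.as_matrix().round(3))
P=np.array(load('w.png')['pose']); print('cam in tool',(T.inv().apply(P[:3,3]-s['position'])).round(3),'look',T.inv().apply(-P[:3,2]).round(3))
E
```

```text
cover (array([0.4929, 0.272 , 0.0301]), np.float64(0.0009)) [0.4885 0.2569] [0.4927 0.263 ]
hub (array([0.5045, 0.0058, 0.0518]), np.float64(0.0012)) [ 0.4989 -0.0063] [ 0.5048 -0.0043]
g1 (array([ 0.5008, -0.2524,  0.0959]), np.float64(0.0002)) [ 0.4978 -0.2572] [ 0.5009 -0.2562]
g2 (array([ 0.5764, -0.2617,  0.0963]), np.float64(0.0)) [ 0.573  -0.2661] [ 0.5761 -0.265 ]
bl (array([ 0.4668, -0.0534,  0.0011]), np.float64(0.0008)) [ 0.4629 -0.0633] [ 0.4669 -0.0599]
br (array([ 0.5576, -0.0355,  0.0011]), np.float64(0.0017)) [ 0.5527 -0.0438] [ 0.5575 -0.0438]
tl (array([ 0.4503,  0.0421, -0.0014]), np.float64(0.0015)) [0.4453 0.0267] [0.4505 0.0327]
[[-0.952  0.306 -0.   ]
 [ 0.306  0.952 -0.001]
 [-0.    -0.001 -1.   ]]
cam in tool [ 0.074  0.    -0.158] look [-0.278 -0.001  0.961]
```

Call:
carry_out(increments=[21.5,-24,-5,0,0,0,21.5,-24,-5,0,0,0,21.5,-24,-5,0,0,0,21.5,-24,-5,0,0,0,21.5,-24,-5,0,0,0,21.5,-24,-5,0,0,0,21.5,-24,-5,0,0,0,21.5,-24,-5,0,0,0,21.5,-24,-5,0,0,0,21.5,-24,-5,0,0,0,21.5,-24,-5,0,0,0,21.5,-24,-5,0,0,0,21.5,-24,-5,0,0,0,21.5,-24,-5,0,0,0,0,0,0,0,0,0,0,0,0,0,0,0], grip=0)

```text
clock: 2.15
position: [0.4916, 0.2596, 0.1566]
ee_rot: [-0.486, -3.103, -0.0]
force: [0.1, 0.7, -0.3]
width: 0.996
gripper_force: 0.0
```

```bash
python3 - <<'E'
from h import *
snap('wrist','c1.png'); s=readout.observe(); print(s['clock'],s['position'],s['ee_rot'])
cv2.imwrite('pics/c1v.png',cv2.resize(cv2.imread('pics/c1.png'),(800,600),interpolation=cv2.INTER_CUBIC))
E
```

```text
2.2 [0.4914374  0.26004411 0.1567211 ] [-4.84351921e-01 -3.10344286e+00 -6.52630338e-04]
```

View pics/c1v.png

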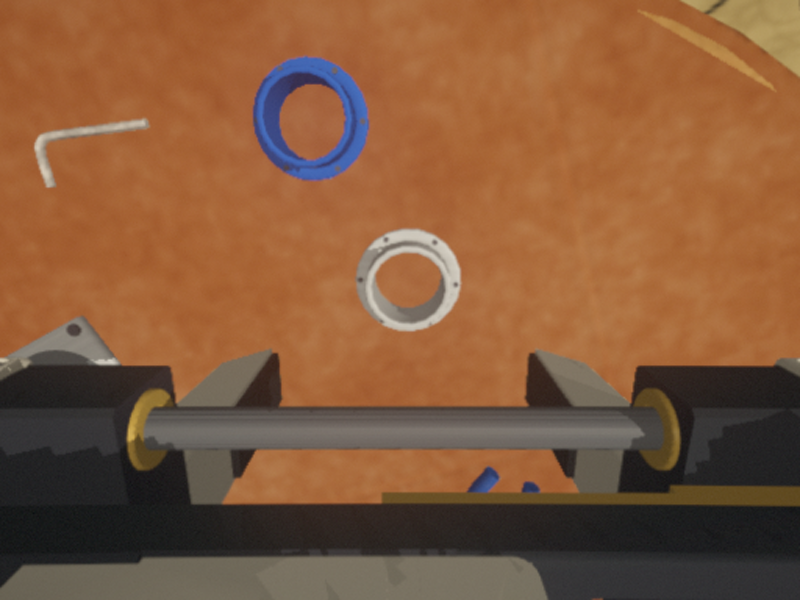

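The cover's flange is centred at about (408.5,280) in the 800-px view (105 px wide), with the blue look-alike at (311,118).

```bash
python3 - <<'E'
from h import *
c=load('c1.png'); k=1.5625
for p in [(408.5,280),(356,280),(461,280),(408.5,229),(408.5,331)]: print(onz(c,p[0]/k,p[1]/k,.019).round(4))
# sub-pixel ring: bright low-saturation mask
im=cv2.imread('pics/c1.png'); hsv=cv2.cvtColor(im,cv2.COLOR_BGR2HSV)
m=((hsv[...,1]<90)&(hsv[...,2]>70)).astype(np.uint8); m[:140]=0;m[215:]=0;m[:,:220]=0;m[:,305:]=0
ct=max(cv2.findContours(m,0,1)[0],key=cv2.contourArea); e=cv2.fitEllipse(ct); print(e,onz(c,e[0][0],e[0][1],.019))
E
```

```text
[0.4898 0.264  0.019 ]
[0.4793 0.231  0.019 ]
[0.5004 0.297  0.019 ]
[0.4579 0.2741 0.019 ]
[0.5239 0.2532 0.019 ]
((261.0435485839844, 178.56405639648438), (64.90321350097656, 66.32471466064453), 86.38365173339844) [0.4890593  0.26383178 0.019     ]
```

Call:
carry_out(increments=[-1,2,-20,0,0,0,-1,2,-20,0,0,0,0,0,-20,0,0,0,0,0,-20,0,0,0,0,0,-20,0,0,0,0,0,-15,0,0,0,0,0,-10,0,0,0,0,0,-5,0,0,0,0,0,-4,0,0,0,0,0,0,0,0,0,0,0,0,0,0,0], grip=0)

```text
clock: 3.58
position: [0.4904, 0.2631, 0.0231]
ee_rot: [0.487, 3.103, 0.001]
force: [0.6, 0.4, 0.2]
width: 1.001
gripper_force: 0.0
```

Call:
carry_out(increments=[0,0,0,0,0,0,0,0,0,0,0,0,0,0,0,0,0,0,0,0,0,0,0,0,0,0,0,0,0,0,0,0,0,0,0,0], grip=1, newtons=30)

```text
clock: 4.32
position: [0.4902, 0.2631, 0.0228]
ee_rot: [0.486, 3.104, 0.0]
force: [-0.7, -0.1, 0.8]
width: 0.57
gripper_force: 30.0
```

Call:
carry_out(increments=[0,0,5,0,0,0,0,0,15,0,0,0,0,0,20,0,0,0,0,0,20,0,0,0,-3,-15,15,0,0,0,-4,-25,10,0,0,0,-4,-25,10,0,0,0,-4,-25,10,0,0,0,-4,-25,10,0,0,0,-4,-25,10,0,0,0,-4,-25,10,0,0,0,-4,-25,10,0,0,0,-4,-25,10,0,0,0,-4,-20,10,0,0,0,-3,-15,5,0,0,0,0,0,0,0,0,0,0,0,0,0,0,0])

```text
clock: 6.45
position: [0.448, 0.0135, 0.1924]
ee_rot: [-0.486, -3.103, -0.0]
force: [-0.1, -0.6, -0.4]
width: 0.57
gripper_force: 30.0
```

```bash
python3 - <<'E'
from h import *
snap('wrist','d1.png'); s=readout.observe(); print(s['clock'],s['position'],s['ee_rot'],s['width'])
cv2.imwrite('pics/d1v.png',cv2.resize(cv2.imread('pics/d1.png'),(800,600),interpolation=cv2.INTER_CUBIC))
E
```

```text
6.5 [0.44798436 0.01374925 0.19235851] [-4.84686802e-01 -3.10335784e+00 -1.07431970e-04] 0.5733739921003149
```

View pics/d1v.png

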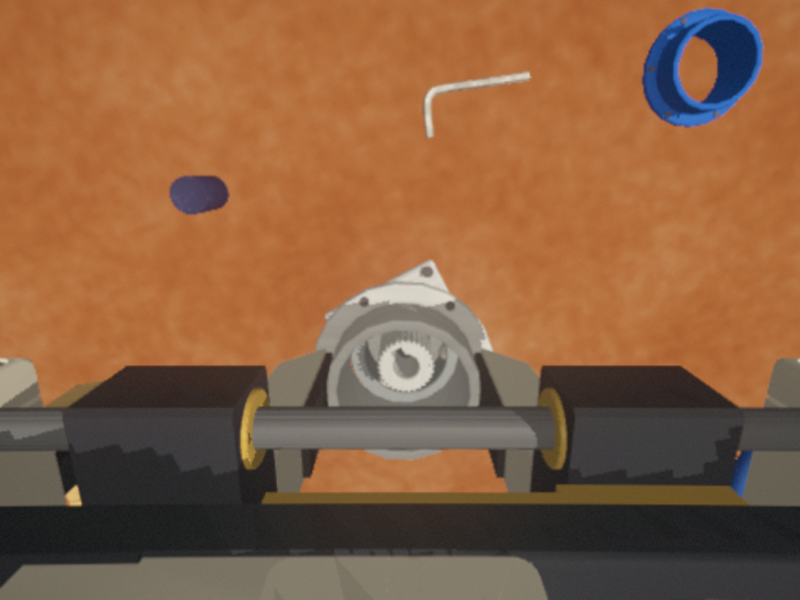

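The wrist view shows the held cover and, through it, the pulley top at about (405,363), with its keyway notch toward the upper left. That matches a unit yaw of about +0.18.

```bash
python3 - <<'E'
from h import *
c=load('d1.png'); k=1.5625
print('hub',onz(c,405/k,363/k,.06))
# predicted pixel circles: cover held, centred at TCP in x,y ; flange top ~ TCP-0.003
def ell(p,r,z):
    t=np.linspace(0,2*np.pi,60); q=np.array([proj(c,[p[0]+r*np.cos(a),p[1]+r*np.sin(a),z])*k for a in t]); return q.min(0).round(0),q.max(0).round(0)
p=(.448,.0137); zt=.1924-.0038
print('flange',ell(p,.035,zt),'necktop out',ell(p,.027,zt+.018),'in',ell(p,.023,zt+.018))
h=(.5,0)
print('hubtop',ell(h,.0195,.06),'bore',ell(h,.009,.06))
im=cv2.imread('pics/d1.png')[160:300,190:330]; cv2.imwrite('pics/d1c.png',cv2.resize(im,(600,600),interpolation=cv2.INTER_CUBIC))
E
```

```text
hub [ 0.49977283 -0.00161388  0.06      ]
flange (array([312., 281.]), array([495., 450.])) necktop out (array([325., 318.]), array([482., 460.])) in (array([337., 329.]), array([470., 450.]))
hubtop (array([379., 336.]), array([436., 389.])) bore (array([394., 350.]), array([421., 375.]))
```

View pics/d1c.png

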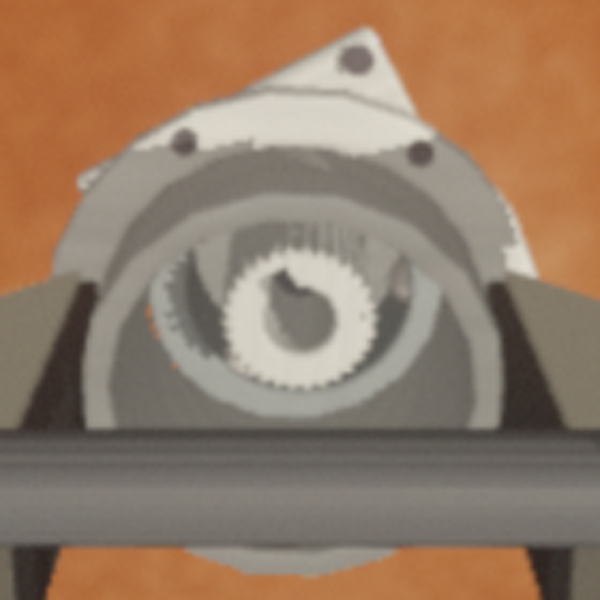

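Call:
carry_out(increments=[10,-3,0,0,0,0,15,-4,0,0,0,0,15,-4,-5,0,0,0,10,-4,-15,0,0,0,2,0,-20,0,0,0,0,0,-20,0,0,0,0,0,-20,0,0,0,0,0,-15,0,0,0,0,0,-10,0,0,0,0,0,-8,0,0,0,0,0,-8,0,0,0,0,0,-3,0,0,0,0,0,0,0,0,0])

```text
clock: 8.12
position: [0.5002, -0.0019, 0.0687]
ee_rot: [-0.486, -3.104, -0.0]
force: [0.1, 0.3, -0.4]
width: 0.568
gripper_force: 30.0
```

```bash
python3 - <<'E'
from h import *
s=readout.observe(); print(s['clock'],s['position'],s['force'],s['ft_torque'])
snap('wrist','e1.png'); im=cv2.imread('pics/e1.png')[140:300,170:350]; cv2.imwrite('pics/e1c.png',cv2.resize(im,(675,600),interpolation=cv2.INTER_CUBIC))
E
```

```text
8.125 [ 0.50017922 -0.00193207  0.06874692] [ 0.10088191  0.30227271 -0.35610924] [-0.01491217  0.03802838 -0.02403195]
```

View pics/e1c.png

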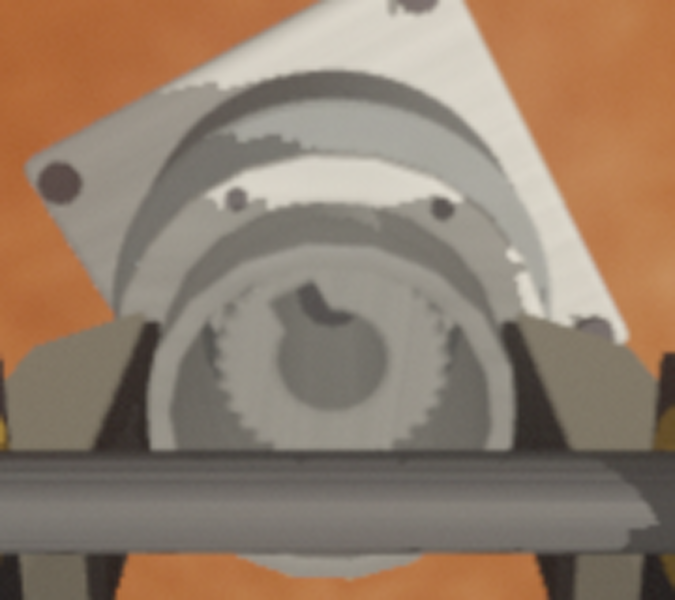

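The bore is at about (332,356) in the crop and the keyway points up-left. The neck spans columns 147 to 515, so the cover is laterally centred.

```bash
python3 - <<'E'
from h import *
c=load('e1.png')
f=lambda u,v,z:onz(c,170+u/3.75,140+v/3.75,z)[:2].round(4)
print('bore',f(332,356,.06),'keyway end mid',f(287,290,.06), 'corners',f(275,303,.06),f(313,281,.06))
a,b=f(28,165,.008),f(628,340,.008); print('plate corners',a,b)
def ell(p,r,z):
    q=np.array([(proj(c,[p[0]+r*np.cos(a),p[1]+r*np.sin(a),z])-[170,140])*3.75 for a in np.linspace(0,6.28,60)]); return q.min(0).round(0),q.max(0).round(0)
z=.0687-.0038;p=(.5002,-.0019)
print('flange',ell(p,.035,z),'neck',ell(p,.027,z+.018),'cup',ell((.501,-.0015),.04,.04))
E
```

```text
bore [ 0.5013 -0.0018] keyway end mid [ 0.4881 -0.0052] corners [ 0.4897 -0.0078] [ 0.4879 -0.0008]
plate corners [ 0.4645 -0.0551] [0.5396 0.0524]
flange (array([109., 149.]), array([550., 554.])) neck (array([141., 237.]), array([518., 579.])) cup (array([112.,  90.]), array([554., 503.]))
```

Call:
carry_out(increments=[0,0,-4,0,0,0,0,0,-4,0,0,0,0,0,-3,0,0,0,0,0,-2,0,0,0,0,0,-1,0,0,0,0,0,0,0,0,0], newtons=45)

```text
clock: 8.93
position: [0.5002, -0.002, 0.0547]
ee_rot: [0.486, 3.104, -0.0]
force: [0.4, -0.5, -0.2]
width: 0.566
gripper_force: 45.0
```

Call:
carry_out(increments=[0,0,-1,0,0,0,0,0,-1,0,0,0,0,0,-1,0,0,0])

```text
clock: 9.3
position: [0.5001, -0.002, 0.0516]
ee_rot: [-0.486, -3.104, 0.0]
force: [1.2, -0.4, 0.3]
width: 0.567
gripper_force: 45.0
```

Call:
carry_out(increments=[0,0,-1,0,0,0,0,0,-1,0,0,0,0,0,0,0,0,0])

```text
clock: 9.68
position: [0.5, -0.002, 0.0495]
ee_rot: [-0.486, -3.103, 0.0]
force: [2.1, -1.3, -1.4]
width: 0.571
gripper_force: 45.0
```

Call:
carry_out(increments=[0,0,-1,0,0,0,0,0,-1,0,0,0,0,0,0,0,0,0])

```text
clock: 10.05
position: [0.5003, -0.002, 0.0487]
ee_rot: [0.487, 3.103, 0.001]
force: [-3.0, -0.2, 15.4]
width: 0.567
gripper_force: 45.0
```

Call:
carry_out(increments=[0,0,0.7,0,0,0,0,0,0,0,0,0,0,0,0,0,0,0,0,0,0,0,0,0,0,0,0,0,0,0], grip=0)

```text
clock: 10.68
position: [0.5001, -0.0019, 0.0483]
ee_rot: [-0.486, -3.104, 0.0]
force: [-0.1, -0.3, 0.6]
width: 0.995
gripper_force: 0.0
```

Call:
carry_out(increments=[0,0,10,0,0,0,0,0,20,0,0,0,0,0,25,0,0,0,0,0,25,0,0,0,0,0,20,0,0,0,0,0,10,0,0,0,0,0,0,0,0,0,0,0,0,0,0,0])

```text
clock: 11.68
position: [0.4997, -0.0019, 0.1578]
ee_rot: [-0.486, -3.103, 0.0]
force: [-0.2, -0.1, -0.3]
width: 0.999
gripper_force: 0.0
```

```bash
python3 - <<'E'
from h import *
snap('wrist','f1.png'); snap('side','f2.png'); s=readout.observe(); print(s['clock'],s['position'],s['width'])
a=cv2.resize(cv2.imread('pics/f1.png')[150:270,190:330],(560,480),interpolation=cv2.INTER_CUBIC)
b=cv2.resize(cv2.imread('pics/f2.png')[165:225,210:240+25],(220,240),interpolation=cv2.INTER_CUBIC)
o=np.zeros((480,790,3),np.uint8); o[:,:560]=a; o[:240,565:785]=b; cv2.imwrite('pics/f.png',o)
E
```

```text
11.775 [ 0.49961721 -0.00199255  0.1576723 ] 0.9991248473965959
```

View pics/f.png

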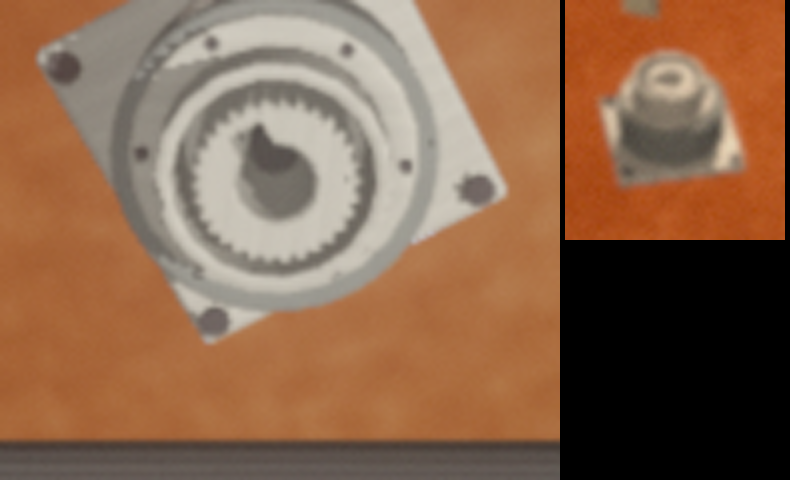

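The cover looks evenly seated round the pulley, with the bore at (277,182) and the keyway up-left. I'll check the height from the ring sizes and refine the yaw from the plate corners.

```bash
python3 - <<'E'
from h import *
c=load('f1.png')
f=lambda u,v,z:onz(c,190+u/4,150+v/4,z)[:2]
h=f(277,182,.06); print('bore',h.round(4))
L,R_,B=f(38,52,.008),f(505,192,.008),f(208,343,.008)
print(L.round(4),R_.round(4),B.round(4),'ctr',((L+R_)/2).round(4),'yaw',np.degrees(np.arctan2(*(R_-B)[::-1])),np.degrees(np.arctan2(*(B-L)[::-1])),np.degrees(np.arctan2(*(R_-L)[::-1]))-45, np.linalg.norm(R_-B),np.linalg.norm(B-L))
k=f(249,135,.06); print('key',k.round(4),np.degrees(np.arctan2(*(h-k)[::-1])))
def ell(p,r,z):
    q=np.array([(proj(c,[p[0]+r*np.cos(a),p[1]+r*np.sin(a),z])-[190,150])*4 for a in np.linspace(0,6.28,90)]); return q.min(0).round(0),q.max(0).round(0)
for dz in (0,.007): print('in',ell(h,.023,.063+dz),'out',ell(h,.027,.063+dz),'flange',ell(h,.035,.045+dz))
print('rim',ell(h,.04,.04))
E
```

```text
bore [ 0.5024 -0.0016]
[ 0.4639 -0.0553] [0.5391 0.0523] [ 0.5568 -0.0393] ctr [ 0.5015 -0.0015] yaw 100.94556522174926 9.785903543555717 10.06664641548199 0.09326146023923623 0.09422052761843873
key [ 0.49   -0.0042] 11.967935395121202
in (array([174.,  85.]), array([380., 282.])) out (array([157.,  67.]), array([398., 298.])) flange (array([130.,  18.]), array([423., 300.]))
in (array([172.,  92.]), array([383., 293.])) out (array([154.,  74.]), array([401., 310.])) flange (array([127.,  23.]), array([427., 311.]))
rim (array([112.,  -7.]), array([442., 311.]))
```

Call:
carry_out(increments=[6,-22,4,0,0,0.016,6,-22,4,0,0,0.016,6,-22,4,0,0,0.016,6,-22,4,0,0,0.016,6,-22,4,0,0,0.016,6,-22,4,0,0,0.016,6,-22,4,0,0,0.016,6,-22,4,0,0,0.016,6,-22,4,0,0,0.016,6,-22,4,0,0,0.016,6,-22,4,0,0,0.016,6,-18,4,0,0,0.016,0,0,0,0,0,0,0,0,0,0,0,0])

```text
clock: 13.52
position: [0.5718, -0.2609, 0.2057]
ee_rot: [-0.186, -3.135, -0.002]
force: [-0.3, 0.2, 0.3]
width: 1.002
gripper_force: 0.0
```

```bash
python3 - <<'E'
from h import *
snap('wrist','g1.png'); s=readout.observe(); print(s['clock'],s['position'],s['ee_rot'])
cv2.imwrite('pics/g1v.png',cv2.resize(cv2.imread('pics/g1.png'),(800,600),interpolation=cv2.INTER_CUBIC))
E
```

```text
13.575 [ 0.5719103  -0.26061302  0.20579857] [-1.85398944e-01 -3.13505070e+00 -1.60005212e-03]
```

View pics/g1v.png

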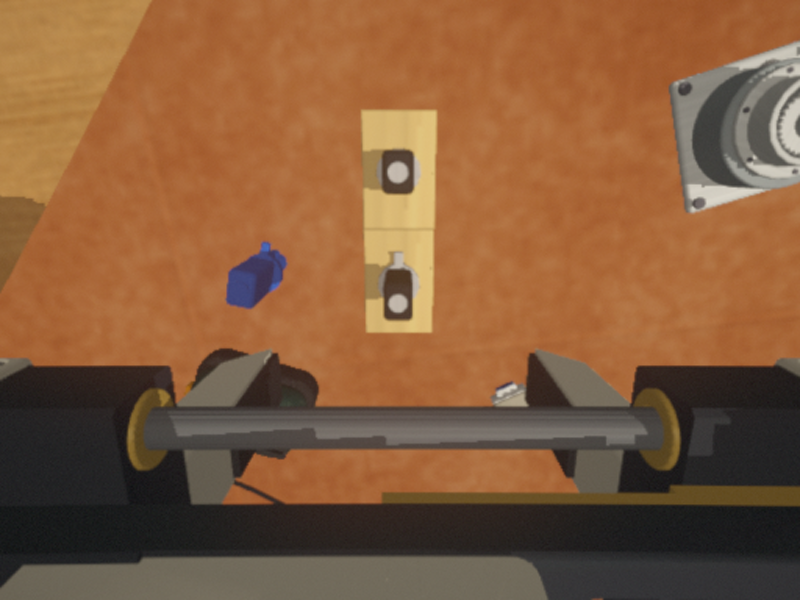

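The keyed shaft (lug at (397,259)) has its cap at (398,302). The plain shaft's cap is at (398,173), so the stand axis lies along the image vertical.

```bash
python3 - <<'E'
from h import *
c=load('g1.png'); k=1.5625
f=lambda u,v,z:onz(c,u/k,v/k,z)[:2]
a,b=f(398,302,.1),f(398,173,.1); print(a.round(4),b.round(4),np.linalg.norm(a-b),np.degrees(np.arctan2(*(a-b)[::-1])))
for e in ((366,332),(361,110)),((432,332),(436,110)): p,q=f(*e[0],.05),f(*e[1],.05); print(np.degrees(np.arctan2(*(p-q)[::-1])),np.linalg.norm(p-q))
E
```

```text
[ 0.5741 -0.2641] [ 0.5006 -0.2551] 0.07408102091804197 -6.96676992745851
-6.875546211056289 0.14893023245128864
-6.746154286947042 0.1489504650417031
```

Call:
carry_out(increments=[1,-1.5,-15,0,0,0,1,-1.5,-20,0,0,0,0,0,-20,0,0,0,0,0,-20,0,0,0,0,0,-20,0,0,0,0,0,-20,0,0,0,0,0,-15,0,0,0,0,0,-10,0,0,0,0,0,-6,0,0,0,0,0,0,0,0,0,0,0,0,0,0,0], grip=0.45)

```text
clock: 14.95
position: [0.5745, -0.2651, 0.061]
ee_rot: [0.187, 3.135, -0.0]
force: [0.9, -0.1, 0.5]
width: 0.55
gripper_force: 0.0
```

Call:
carry_out(increments=[0,0,0,0,0,0,0,0,0,0,0,0,0,0,0,0,0,0,0,0,0,0,0,0,0,0,0,0,0,0], grip=1, newtons=45)

```text
clock: 15.58
position: [0.5742, -0.2649, 0.0605]
ee_rot: [0.187, 3.136, 0.0]
force: [-0.1, 0.0, 1.2]
width: 0.195
gripper_force: 45.0
```

Call:
carry_out(increments=[0,0,4,0,0,0,0,0,8,0,0,0,0,0,12,0,0,0,0,0,16,0,0,0,0,0,20,0,0,0,0,0,20,0,0,0,0,0,15,0,0,0,0,0,5,0,0,0,0,0,0,0,0,0])

```text
clock: 16.7
position: [0.5742, -0.2649, 0.1606]
ee_rot: [0.187, 3.136, 0.0]
force: [0.3, -1.0, -1.8]
width: 0.198
gripper_force: 45.0
```

Call:
carry_out(increments=[-5.5,20,0,0,0,0.023,-5.5,20,0,0,0,0.023,-5.5,20,0,0,0,0.023,-5.5,20,0,0,0,0.023,-5.5,20,0,0,0,0.023,-5.5,20,0,0,0,0.023,-5.5,20,0,0,0,0.023,-5.5,20,0,0,0,0.023,-5.5,20,0,0,0,0.023,-5.5,20,0,0,0,0.023,-5.5,20,0,0,0,0.023,-5.5,20,0,0,0,0.023,-5.5,20,0,0,0,0.023,-1,2.5,0,0,0,0,0,0,0,0,0,0,0,0,0,0,0,0])

```text
clock: 18.7
position: [0.5019, -0.0034, 0.1604]
ee_rot: [-0.28, 3.129, -0.001]
force: [0.3, -0.1, -3.1]
width: 0.194
gripper_force: 45.0
```

```bash
python3 - <<'E'
from h import *
from scipy.spatial.transform import Rotation as R
s=readout.observe(); T=R.from_rotvec(s['ee_rot']).as_matrix(); print(s['clock'],s['position'],np.degrees(np.arctan2(T[1,1],T[0,1]))-90,T[:,2].round(4),s['force'],s['ft_torque'])
snap('wrist','i1.png')
im=cv2.imread('pics/i1.png')[140:300,160:360]; cv2.imwrite('pics/i1c.png',cv2.resize(im,(750,600),interpolation=cv2.INTER_CUBIC))
E
```

```text
18.7 [ 0.50187127 -0.00336433  0.16044309] 10.238043855156121 [ 2.e-04 -4.e-04 -1.e+00] [ 0.30160036 -0.08122996 -3.10206258] [ 0.03179473  0.03731483 -0.03582499]
```

View pics/i1c.png

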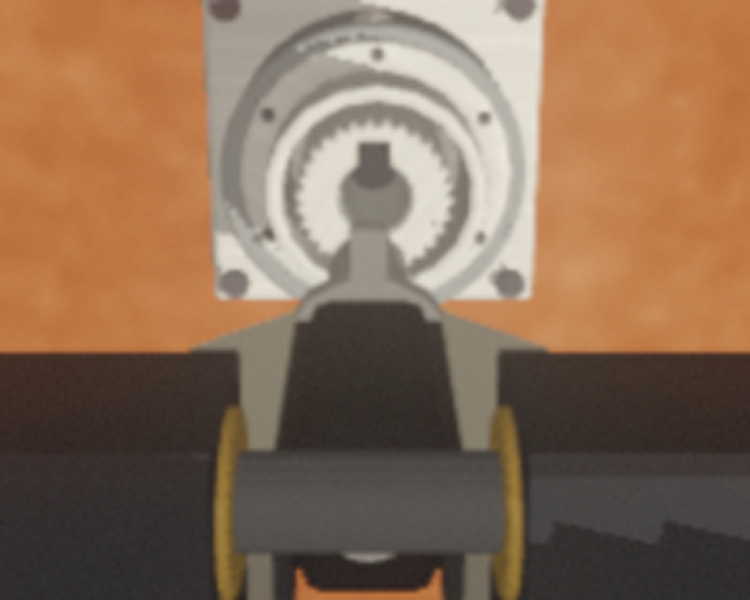

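The wrist view shows the lug at column 369 pointing up, the bore at columns 340 to 411 (centre about 375.5, widest at row 198), and the keyway end at (374,142). The yaw is aligned; the shaft needs about +1.7 mm along tool y.

```bash
python3 - <<'E'
from h import *
c=load('i1.png'); f=lambda u,v,z:onz(c,160+u/3.75,140+v/3.75,z)[:2]
k=f(374,142,.06); d=np.array([np.cos(.178),np.sin(.178)]); print('key end',k.round(4),'axis',(k+.014*d).round(4),'bore row',f(375.5,198,.06).round(4))
# where the shaft's own lug is seen: lug end at 22 mm from axis, collar top z = TCP-.0025 -> offset of estimate
for v in (228,): 
  z=.1604-.0035; l=f(369,v,z); print('lug end est',l.round(4),'axis',(l+.022*d).round(4))
for e in (208,30,217,298),(545,30,533,298):
  p,q=f(e[0],e[1],.008),f(e[2],e[3],.008); print('plate yaw',np.degrees(np.arctan2(*(q-p)[::-1])))
b1,b2=f(217,298,.008),f(533,298,.008); print('bottom edge',b1,b2,'centre',((b1+b2)/2-.048*d).round(4))
print(readout.observe()['position'])
E
```

```text
key end [ 0.4886 -0.0043] axis [ 0.5023 -0.0018] bore row [ 0.5023 -0.0014]
lug end est [ 0.4795 -0.0073] axis [ 0.5012 -0.0034]
plate yaw 9.877246716401636
plate yaw 10.243482279180018
bottom edge [ 0.55634266 -0.03957079] [0.53945012 0.05377628] centre [ 0.5007 -0.0014]
[ 0.50184052 -0.00333186  0.16042553]
```

Call:
carry_out(increments=[0.2,1.6,-10,0,0,0,0,0,-15,0,0,0,0,0,-15,0,0,0,0,0,-5,0,0,0,0,0,-2,0,0,0,0,0,-1,0,0,0,0,0,-1,0,0,0,0,0,-1,0,0,0,0,0,-1,0,0,0,0,0,0,0,0,0])

```text
clock: 20.0
position: [0.5018, -0.0008, 0.1094]
ee_rot: [0.283, -3.129, -0.0]
force: [-0.2, 0.5, -1.1]
width: 0.196
gripper_force: 45.0
```

Call:
carry_out(increments=[0,0,-1,0,0,0,0,0,-1,0,0,0,0,0,-1,0,0,0,0,0,0,0,0,0])

```text
clock: 20.5
position: [0.5019, -0.001, 0.1064]
ee_rot: [-0.282, 3.129, -0.0]
force: [1.1, -1.5, -1.4]
width: 0.191
gripper_force: 45.0
```

Call:
carry_out(increments=[0,-0.5,-1,0,0,0,0,0,-1.5,0,0,0,0,0,-1.5,0,0,0,0,0,-1.5,0,0,0,0,0,0,0,0,0])

```text
clock: 21.12
position: [0.5017, -0.0013, 0.1008]
ee_rot: [0.283, -3.129, -0.0]
force: [-0.0, -0.6, -1.7]
width: 0.194
gripper_force: 45.0
```

Call:
carry_out(increments=[0,0,-1,0,0,0,0,0,-1,0,0,0,0,0,-1,0,0,0,0,0,0,0,0,0])

```text
clock: 21.62
position: [0.5018, -0.0013, 0.0979]
ee_rot: [0.283, -3.129, -0.0]
force: [-0.8, -0.3, -1.0]
width: 0.196
gripper_force: 45.0
```

Call:
carry_out(increments=[0,0,-1,0,0,0,0,0,-1,0,0,0,0,0,-1,0,0,0,0,0,-1,0,0,0,0,0,0,0,0,0])

```text
clock: 22.25
position: [0.5018, -0.0013, 0.0938]
ee_rot: [0.283, -3.129, -0.0]
force: [-0.5, 0.1, -0.9]
width: 0.193
gripper_force: 45.0
```

Call:
carry_out(increments=[0,0,-2,0,0,0,0,0,-2,0,0,0,0,0,-2,0,0,0,0,0,-2,0,0,0,0,0,-2,0,0,0,0,0,-2,0,0,0,0,0,0,0,0,0])

```text
clock: 23.12
position: [0.5018, -0.0013, 0.0818]
ee_rot: [0.283, -3.129, -0.0]
force: [0.1, 0.4, -1.0]
width: 0.192
gripper_force: 45.0
```

Call:
carry_out(increments=[0,0,-2,0,0,0,0,0,-2,0,0,0,0,0,-2,0,0,0,0,0,-1,0,0,0,0,0,-1,0,0,0,0,0,0,0,0,0])

```text
clock: 23.88
position: [0.5021, -0.0013, 0.074]
ee_rot: [-0.283, 3.128, 0.0]
force: [-0.6, 0.6, 4.9]
width: 0.192
gripper_force: 45.0
```

Call:
carry_out(increments=[0,0,-1,0,0,0,0,0,-0.5,0,0,0,0,0,0,0,0,0])

```text
clock: 24.25
position: [0.5021, -0.0013, 0.0726]
ee_rot: [-0.283, 3.128, 0.0]
force: [-0.7, -0.6, 5.3]
width: 0.193
gripper_force: 45.0
```

Call:
carry_out(increments=[0,0,-0.7,0,0,0,0,0,-0.7,0,0,0,0,0,-0.4,0,0,0,0,0,0,0,0,0], newtons=58)

```text
clock: 24.75
position: [0.502, -0.0013, 0.0708]
ee_rot: [-0.282, 3.128, 0.0]
force: [-0.6, -0.5, 6.8]
width: 0.194
gripper_force: 58.0
```

Call:
carry_out(increments=[0,0,-0.5,0,0,0,0,0,0,0,0,0,0,0,0,0,0,0])

```text
clock: 25.12
position: [0.5021, -0.0013, 0.0704]
ee_rot: [-0.282, 3.128, 0.0]
force: [-2.2, 0.4, 6.4]
width: 0.194
gripper_force: 58.0
```

Call:
carry_out(increments=[0,0,-0.5,0,0,0,0,0,0,0,0,0])

```text
clock: 25.38
position: [0.5021, -0.0013, 0.0704]
ee_rot: [-0.282, 3.128, 0.0]
force: [-3.1, 0.1, 14.8]
width: 0.193
gripper_force: 58.0
```

Call:
carry_out(increments=[0,0,-0.5,0,0,0,0,0,0,0,0,0])

```text
clock: 25.62
position: [0.5021, -0.0013, 0.0704]
ee_rot: [-0.282, 3.128, 0.0]
force: [-5.4, -0.1, 20.8]
width: 0.196
gripper_force: 58.0
```

Call:
carry_out(increments=[0,0,0,0,0,0,0,0,0,0,0,0,0,0,0,0,0,0,0,0,0,0,0,0])

```text
clock: 26.12
position: [0.5021, -0.0013, 0.0704]
ee_rot: [-0.282, 3.128, 0.0]
force: [-5.0, -0.2, 21.9]
width: 0.191
gripper_force: 58.0
```

```bash
python3 -c "
from cell import arm
print(arm.sign_off())"
```

```text
the job is handed in; nothing more can be done
None
```

The job is handed in at about 26 s: the cover is snapped down and level on the rim, and the keyed shaft is fully home with its key in the keyway, still gripped and pushed down with about 22 N; I viewed 11 pictures, one over the limit of 10.

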